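Refill the tea rack and clamp the bookend

TASK

Take the orange tea box out of the basket and stand it down gently in the rack, in line with the other two tea boxes and between them and the bookend. Free the bookend with its red clamp knob, slide it up until the row is closed and its sprung rubber plate is pushed about half-way in, then tighten the knob fully so that the row stays gripped, and let go. Leave the mugs, the wine glass and the jar in the basket where they are.

Things in the scene. Friction and masses are not known exactly. Their poses are not given: they have to be found in the camera images.
- rack: Fixed tea rack: wooden board 130 mm (x) by 400 mm (y) by 14 mm thick, its top 14 mm above the counter, no side lips. Origin: centre of the board's underside. Its y axis runs along the row, from the fixed wooden end wall (90 mm high above the board, inner face at y = -188 mm) towards the bookend at the +y end.
- green_box: Loose green tea box, a carton 110 mm (x) by 45 mm (y) by 85 mm high, 0.12 kg. Origin: centre of its underside, z up. It starts upright in the rack next to the end wall or next to the blue box, 45 mm thickness along the row, with gaps of some mm.
- blue_box: Loose blue tea box, same size as the green one, the other box already in the rack.
- orange_box: Loose orange tea box, same size: 110 mm (x) by 45 mm (y) by 85 mm high, about 0.12 kg. Origin: centre of its underside, z up. It starts standing upright in the basket and sticks out above its walls. Grip it across its 45 mm thickness. In the rack it stands on the board with its y axis along the rack's y axis (either way round).
- basket: Fixed open wooden basket, 190 mm (x) by 200 mm (y), 55 mm high, walls and floor about 6 mm. Origin: centre of its underside.
- sugar_jar: Loose round glass jar, 50 mm across and 75 mm high, standing in the basket beside the orange box. Origin: centre of its underside. Not to be moved.
- presser: Black rubber plate on the front of the bookend (facing the tea boxes), 90 mm wide (x), 8 mm thick, 60 mm high, from 12 to 72 mm above the rack's board. It is carried on two springs and can be pushed back into the bookend by up to 12 mm; about 1.5 N per mm, so about 9 N at half-way. Its front face lies 22 mm on the -y side of this origin; axes as the rack's.
- bookend (a joint): Position in m of the sliding dark steel bookend (0.5 kg) along the rack: 0 at the open +y end, growing as it slides towards the end wall (rack -y); range 0 to 0.165. At 0 the front face of its unpressed rubber plate is at rack y = +76 mm. Free, it slides with a drag of about 2 N plus 5 N per m/s; clamped, it holds against about 30 N.
- knob (a joint): Angle in rad of the red clamp knob on the bookend: 0 = fully tight (stop), growing counterclockwise seen from above as it is loosened, 2.4 = fully loose (stop). The clamp bites below 1.2 and is free above 1.3; tight is below 0.5. It turns with 0.1 N m of friction and up to 0.1 N m more as it bites, stays where it is left, and starts tight.
- knob_grip (a point): Grip point on the knob's vertical axis, about 81 mm above the counter and 16 mm below the top of its red bar, which is 64 mm long (point x), 14 mm thick (y), 46 mm high. 62 mm behind the bookend's 80 mm high steel plate; the foot's top lies 38 mm below. The point turns with the knob: at knob angle 0 its x is the rack's x. The bar can also serve as the handle to slide the bookend.
- mug_a: White mug, 80 mm across, 95 mm high, on the tray beyond the rack. Not to be moved.
- mug_b: Second white mug, same size. Not to be moved.
- wine_glass: Wine glass, 75 mm across, 180 mm high, standing beyond the work area. Not to be moved.
Mind the look-alikes: they are no part of the job. Several things have the shape of the green_box; the one meant has the colours described above.

How it is judged:
By the outcome, as a careful person would: the job done as asked, in the order asked, and still so for the second after the job is handed in, with the robot touching nothing.
It also fails if it takes over 69 s, if anything falls off the work surface, if the arm or the gripper's body presses on something with over 40 N, if the wrist force passes 120 N, or if a joint passes its speed limit or range.

ROBOT

A 6-joint arm with a two-finger parallel gripper is mounted at the origin on the work surface. World frame = base frame: x ahead of the robot, y to its left, z up, the work surface at z = 0. Lengths are in mm, angles in rad, forces in N, time in s.
With the tool pointing down it reaches from about 350 to 975 mm from the base axis. Payload 7.1 kg.
Tool frame: the origin (TCP) lies at the very end of the fingers, on their centre line; the grasp point (between the pads) lies 19 mm behind it; z points along the fingers, y is the direction in which the jaws open and shut (so a half turn about z gives the same grasp; the last joint's range is limited). The gripper opens to 88 mm and grips with 3 to 60 N. Pads are 20 mm wide; open, the fingers measure 115 mm over their backs; the gripper's body (75 mm by 178 mm) begins 61 mm behind the grasp point.
Start: joints at [-1.312, 0.423, 1.63, -0, 1.089, -0.019], TCP at [171.419, -601.016, 222.675] pointing down, gripper open.
Joint ranges: [-3, 3], [-0.9, 2.11], [0.09, 2.58], [-1.31, 4.45], [0.11, 2.69], [-2.54, 2.54]. Speed limits (rad/s): [2.39, 2.39, 3.01, 3.14, 3.14, 3.14].

INTERFACE

Orientations are given as a rotation vector (axis times angle).
In Python, from workcell import * gives the robot as it stands.
- The arm moves only by the tool play_rows, never from a script. Its argument "plan" is text: rows parted by semicolons, each of 7 numbers parted by spaces: the finger opening in cm, from 0 to 8.78, then the shift along the tool's x, y, z in cm, then the turn, a rotation vector about the tool's x, y, z in degrees. A call has 1 to 20 rows; each row shifts and turns the commanded pose from where the row before left it, along the tool's axes as they then stand; what a row does not reach is not made up. A row lasts 1/8 s, in which the tool goes at most 62.5 mm and 10.7 degrees, less where a joint would pass 70% of its speed; a pose out of reach is approached as far as the arm can. A call is refused whole if a number of a shift passes 6.25 or a number of a turn 10.7, either way. A call with a gripper value outside its range is refused whole. The fingers move at their own pace and stop on an object; the grip force is fixed at half the most. Time passes only in rows, so rows that do not move let the fingers close. It gives the time, the measured TCP pose, the force and the opening at its end, in the units of the state.
- get_obs(): the state, without advancing time (a new reading comes with each control period).
- get_image(name): name is "scene" or "top" or "wrist"; returns a dict with "pixels" (400x640x3 uint8, red, green, blue), "range_z" (400x640 float32, mm along the optical axis (not along the pixel's ray), 0 where there is no reading), "fx", "fy", "cx", "cy" (pixels), "distortion" ([k1, k2, p1, p2, k3] as OpenCV has them; the pictures are not rectified), "eye" and "attitude" of the camera in the world. Camera axes: x right, y down, z forward; pixel columns grow to the right and rows downward; lengths in mm; the calibration is good to about 2 mm. A picture is of the moment at which its call begins.
- close_job(): hands the job in, once; it reports no verdict.
The state is a dict: "t": time; "qpos": joint angles; "qvel": joint speeds; "joint_torque": joint torques, N m; "ee_pos": TCP position; "orientation": TCP orientation; "ft_force": force on the tool from outside, world axes, zero at the start; "moment": the same for the moment, N m; "width": finger opening in mm.
Only numpy, scipy, OpenCV 4.12 (cv2) and the standard library are available. Lean on these libraries where they do the work, as an engineer would, in place of code of your own. Each camera call takes 0.05 s, during which the arm holds its last target. There are 200 camera calls.

## Working session

There is one attempt and no reset: what is moved stays moved. The work goes in short steps, Python scripts to look and compute and a tool call to move; the robot and the scene stay as the last step left them, time stands still between calls to the robot, and variables do not carry over. Pictures are saved under pics/ and viewed, about 8 in all and at most 12, crops included, and the job is handed in when it is done.

Besides the shell and the picture viewer there is one more tool, called after "Request:" as name(argument=value, ...) on one line, values as JSON. play_rows: Moves the arm, as the interface text tells. Its arguments: {"type":"object","properties":{"plan":{"type":"string"}},"required":["plan"]}

```bash
mkdir -p pics; cat > h.py <<'E'
from workcell import *
import numpy as np, cv2
from scipy.spatial.transform import Rotation as R
def rot(a):
    a=np.array(a,float)
    if a.shape==(3,3): return a
    return R.from_rotvec(a).as_matrix() if a.size==3 else R.from_quat(a).as_matrix()
def cloud(im):
    h,w=im["range_z"].shape
    u,v=np.meshgrid(np.arange(w),np.arange(h))
    K=np.array([[im["fx"],0,im["cx"]],[0,im["fy"],im["cy"]],[0,0,1]])
    p=cv2.undistortPoints(np.stack([u,v],-1).reshape(-1,1,2).astype(np.float64),K,np.array(im["distortion"],float)).reshape(h,w,2)
    z=im["range_z"][...,None]
    c=np.concatenate([p*z,z],-1)
    P=c@rot(im["attitude"]).T+np.array(im["eye"])
    P[im["range_z"]<=0]=np.nan
    return P
def save(im,n): cv2.imwrite("pics/"+n,im["pixels"][...,::-1])
E
python3 - <<'E'
from h import *
o=get_obs();print(o)
for n in("scene","top"):
    im=get_image(n);save(im,n+"0.png");print(n,im["eye"],im["attitude"],im["fx"],im["distortion"])
E
```

```text
{'t': 0.0, 'qpos': array([-1.31202784e+00,  4.23828201e-01,  1.63069119e+00, -1.70998628e-05,
        1.08858838e+00, -1.89687718e-02]), 'qvel': array([ 0.00076538,  0.00246817, -0.00107264,  0.0002719 , -0.00015778,
        0.00067114]), 'joint_torque': array([ 2.78599597e-03, -5.44619787e+01, -2.73668200e+01,  6.44697645e-02,
        2.27323745e-02, -1.10122014e-04]), 'ee_pos': array([ 171.25947589, -600.50055325,  221.9091192 ]), 'orientation': array([-3.10985958e+00, -4.34672188e-01,  3.08141119e-04]), 'ft_force': array([-0.33879418,  1.07357752, -0.14792294]), 'moment': array([-0.00608021,  0.01384826, -0.08094587]), 'width': 87.42700217790231}
scene [843.28710558 418.63314829 817.42067021] [-0.73156294 -2.76581858  0.83299853] 431.5329898505292 [-0.07785303  0.          0.          0.          0.        ]
top [ 407.74978613  -27.76480109 1048.42747823] [-2.14535251  2.09897334 -0.17729688] 376.24707245375726 [-0.03227909  0.          0.          0.          0.        ]
```

View pics/top0.png

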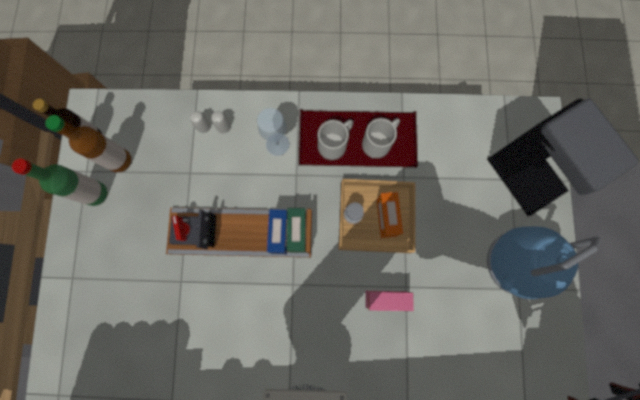

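View pics/scene0.png

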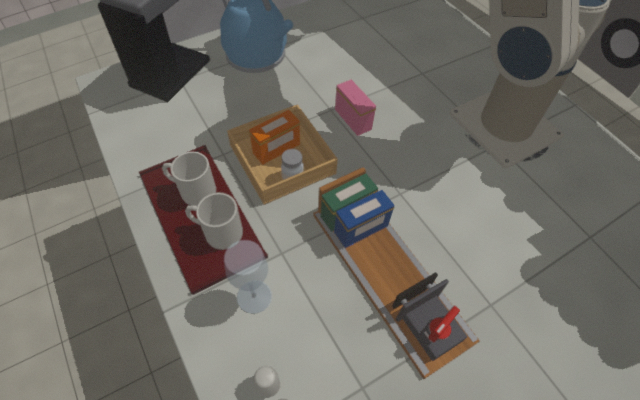

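The top view shows the rack with end wall on the right (310,230), green (296,229), blue (277,230), bookend (200,230) with red knob (180,227). The orange box stands in the basket at (391,213) with the jar at (353,211). The pink box at (390,301) is lying on the counter and is a look-alike by shape. Orange is the one that fits, since it is in the basket beside the jar.

```bash
python3 - <<'E'
from h import *
im=get_image("top");P=cloud(im);hsv=cv2.cvtColor(im["pixels"],cv2.COLOR_RGB2HSV)
H,S,V=[hsv[...,i].astype(int) for i in range(3)]
def rep(n,box,m,zl,zh):
    u0,v0,u1,v1=box;k=np.zeros(H.shape,bool);k[v0:v1,u0:u1]=1
    k&=m&(P[...,2]>zl)&(P[...,2]<zh)
    p=P[k]
    if len(p)<5: print(n,len(p));return
    r=cv2.minAreaRect(p[:,:2].astype(np.float32))
    print(n,len(p),"z",np.percentile(p[:,2],[5,50,95]).round(1),"c",np.round(r[0],1),"sz",np.round(r[1],1),"ang",round(r[2],2), "mean",p[:,:2].mean(0).round(1))
T=np.ones(H.shape,bool)
rep("orange",(370,185,415,245),T,75,120)
rep("green",(286,200,304,256),(H>55)&(H<95),85,112)
rep("blue",(264,205,288,256),(H>100)&(H<130),85,112)
rep("boxes both",(264,200,306,256),T,92,102)
rep("wall",(300,200,316,260),T,85,112)
rep("rackboard",(160,200,320,262),T,8,22)
rep("jar",(340,198,366,226),T,60,95)
rep("basketrim",(335,175,420,256),T,48,62)
rep("knob",(168,208,192,245),((H<8)|(H>172))&(S>120),80,110)
rep("steel",(195,205,222,255),T,70,110)
rep("foot",(165,205,200,250),T,30,60)
big=cv2.resize(im["pixels"][165:265,160:420],None,fx=3,fy=3,interpolation=cv2.INTER_CUBIC)
cv2.imwrite("pics/crop1.png",big[...,::-1])
E
```

```text
orange 794 z [86.8 92.2 95.2] c [ 564.7 -214.1] sz [110.7  46.5] ang 6.17 mean [ 563.3 -213. ]
green 526 z [ 97.8 100.2 103. ] c [516.5  32.1] sz [107.6  41.3] ang 1.69 mean [515.7  32.6]
blue 612 z [ 96.2 100.1 102.7] c [512.2  79. ] sz [ 43.8 110. ] ang 89.18 mean [511.5  78.3]
boxes both 1296 z [ 97.5 100.  101.7] c [513.6  56. ] sz [112.1  94.1] ang 1.55 mean [514.4  55.4]
wall 427 z [ 98.  102.2 107. ] c [515.8   6.7] sz [110.1  25.9] ang 1.42 mean [516.    6.5]
rackboard 3412 z [12.4 15.5 18.7] c [515.2 193.2] sz [130.9 400. ] ang 0.07 mean [509.8 213.4]
jar 242 z [77.2 82.3 84.5] c [ 571.1 -120.2] sz [42.4 44. ] ang 46.07 mean [ 569.8 -119.4]
basketrim 834 z [50.1 55.4 58.8] c [ 565.6 -184.6] sz [201.8 190.4] ang 88.47 mean [ 564.5 -185.7]
knob 156 z [ 83.4  96.7 101.2] c [514.2 336.8] sz [62.7 15.7] ang 15.72 mean [511.4 333.5]
steel 404 z [71.9 87.6 97.8] c [514.3 267.3] sz [31.3 98.4] ang 89.92 mean [514.2 267.6]
foot 527 z [41.5 44.4 54.4] c [514.6 337.2] sz [73.9 76.9] ang 1.2 mean [512.1 330.4]
```

View pics/crop1.png

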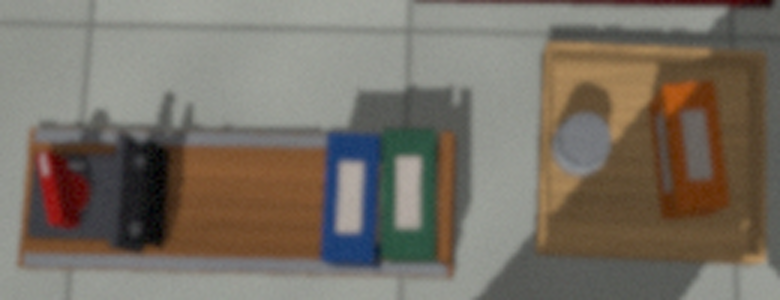

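Crop confirms: orange box (690,150 in the crop) stands in the basket beside the jar (582,140). The knob bar is yawed about 16°. Positions agree with the sizes and heights given, so I go above the orange box.

```bash
cat >> h.py <<'E'
def to(x,y,z,yaw_deg):
    o=get_obs();M=rot(o["orientation"]);d=M.T@(np.array([x,y,z])-o["ee_pos"])/10
    yw=np.degrees(np.arctan2(M[1,0],M[0,0]));dz=-(yaw_deg-yw)
    print("t",round(o["t"],2),"at",o["ee_pos"].round(1),"yaw",yw.round(2),"tilt",M[:,2].round(4),"shift cm",d.round(3),"then turn z",round(dz,2),"w",round(o["width"],1),"F",o["ft_force"].round(1))
E
python3 -c "
from h import *
to(564.7,-214,222,6.2)"
```

```text
t 0.15 at [ 171.3 -600.6  222.1] yaw 15.92 tilt [-3.0e-04  1.1e-03 -1.0e+00] shift cm [ 4.8432e+01 -2.6393e+01  3.9000e-02] then turn z 9.72 w 87.8 F [ 0.8 -1.3  0.2]
```

Request:
play_rows(plan="7 2.4 -1.4 0 0 0 0;7 4.4 -2.4 0 0 0 0;7 4.4 -2.4 0 0 0 0;7 4.4 -2.4 0 0 0 0;7 4.4 -2.4 0 0 0 0;7 4.4 -2.4 0 0 0 0;7 4.4 -2.4 0 0 0 0;7 4.4 -2.4 0 0 0 0;7 4.4 -2.4 0 0 0 0;7 4.4 -2.4 0 0 0 0;7 4.4 -2.4 0 0 0 0;7 2 -1 0 0 0 0;7 0 0 0 0 0 4.9;7 0 0 0 0 0 4.8;7 0 0 0 0 0 0;7 0 0 0 0 0 0")

```text
t: 2.15
ee_pos: [564.1, -214.8, 222.6]
orientation: [-3.137, -0.172, 0.001]
ft_force: [0.4, 0.1, 0.6]
width: 69.5
```

```bash
python3 - <<'E'
from h import *
im=get_image("wrist");P=cloud(im);save(im,"w1.png")
hsv=cv2.cvtColor(im["pixels"],cv2.COLOR_RGB2HSV)
k=(hsv[...,0]>3)&(hsv[...,0]<16)&(hsv[...,1]>150)&(P[...,2]>85)&(P[...,2]<97)
k=(P[...,2]>85)&(P[...,2]<97)&(abs(P[...,0]-565)<75)&(abs(P[...,1]+214)<45)
p=P[k];r=cv2.minAreaRect(p[:,:2].astype(np.float32));print(len(p),np.median(p[:,2]),r)
to(r[0][0],r[0][1],57,6.2)
E
```

```text
5477 90.59957881448707 ((566.1863403320312, -214.15093994140625), (108.27339935302734, 45.01224899291992), 6.129460334777832)
t 2.2 at [ 564.2 -214.8  222.6] yaw 6.26 tilt [-2.e-04  0.e+00 -1.e+00] shift cm [ 0.209 -0.038 16.563] then turn z 0.06 w 70.5 F [ 1.3 -0.1 -0. ]
```

View pics/w1.png

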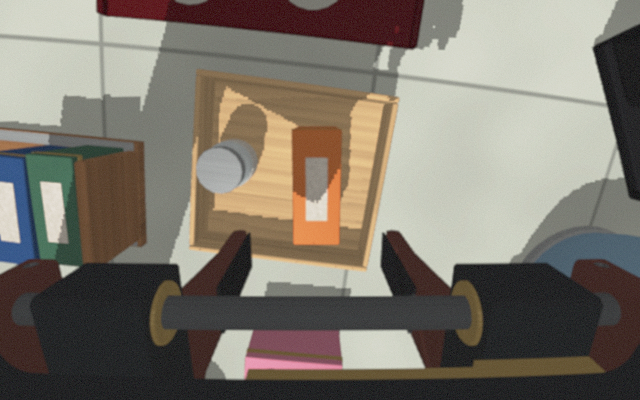

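The wrist view shows the orange box at (316,185) and the jar at (225,167), with free space on both sides for the fingers. The measurement agrees within 2 mm. I go down and grip.

Request:
play_rows(plan="7 0.2 0 2 0 0 0;7 0 0 3 0 0 0;7 0 0 3 0 0 0;7 0 0 3 0 0 0;7 0 0 2.5 0 0 0;7 0 0 2 0 0 0;7 0 0 1 0 0 0;7 0 0 0 0 0 0;4 0 0 0 0 0 0;4 0 0 0 0 0 0;4 0 0 0 0 0 0;4 0 0 0 0 0 0;4 0 0 0 0 0 0;4 0 0 0 0 0 0")

```text
t: 3.95
ee_pos: [566.9, -214.4, 58.4]
orientation: [3.137, 0.17, 0.001]
ft_force: [-0.9, -0.2, 6.3]
width: 44.8
```

```bash
python3 -c "
from h import *
to(514.5,160,190,0.6)"
```

```text
t 3.95 at [ 566.9 -214.4   58.4] yaw 6.22 tilt [ 1.e-03 -4.e-04 -1.e+00] shift cm [ -1.141 -37.777 -13.182] then turn z 5.62 w 44.8 F [-0.9 -0.2  6.3]
```

Request:
play_rows(plan="4 0 0 -0.5 0 0 0;4 0 0 -1.5 0 0 0;4 0 0 -2.5 0 0 0;4 0 0 -3 0 0 0;4 0 0 -3 0 0 0;4 0 0 -2.2 0 0 0;4 0 0 -1 0 0 0;4 0 0 0 0 0 0;4 0 0 0 0 0 0")

```text
t: 5.08
ee_pos: [565.9, -214.0, 193.8]
orientation: [-3.136, -0.17, 0.002]
ft_force: [0.4, -0.1, -1.3]
width: 45.0
```

```bash
python3 - <<'E'
from h import *
im=get_image("top");P=cloud(im)
# rack long edges: per-y slices extents of board-or-higher in x
k=(P[...,2]>9)&(P[...,2]<20)&(abs(P[...,0]-515)<85)&(P[...,1]>-20)&(P[...,1]<420)
p=P[k];ys=np.arange(120,380,20);a=[]
for y in ys:
    s=p[abs(p[:,1]-y)<10];a.append((np.percentile(s[:,0],1),np.percentile(s[:,0],99)))
a=np.array(a);print(a.round(1));print([np.degrees(-np.polyfit(ys,a[:,i],1)[0]*1).round(2) if 0 else np.polyfit(ys,a[:,i],1).round(4) for i in(0,1)])
for n,lo,hi,zl,zh in(("boxes",14,98,92,106),("foot+",-10,420,9,106)):
    q=P[(P[...,2]>zl)&(P[...,2]<zh)&(P[...,1]>lo)&(P[...,1]<hi)&(abs(P[...,0]-515)<80)]
    print(n,cv2.minAreaRect(q[:,:2].astype(np.float32)),np.percentile(q[:,1],[.5,99.5]).round(1),np.percentile(q[:,0],[.5,99.5]).round(1))
to(514.5,160,190,0.6)
E
```

```text
[[452.3 579.8]
 [451.9 578.8]
 [451.4 579. ]
 [451.1 578.7]
 [450.6 578.2]
 [450.2 577.8]
 [452.2 580.4]
 [451.6 579.9]
 [451.1 579.5]
 [450.5 579.2]
 [450.1 578.7]
 [449.9 578.1]
 [451.8 577.8]]
[array([-4.900000e-03,  4.523063e+02]), array([-3.100000e-03,  5.796724e+02])]
boxes ((513.8822021484375, 55.98117446899414), (83.70890808105469, 113.43038177490234), 89.89599609375) [14.6 97.4] [459.  570.1]
foot+ ((515.6043701171875, 193.2670440673828), (131.01499938964844, 400.2635498046875), 0.12387789040803909) [ -6.5 390.4] [450.6 579.4]
t 5.12 at [ 565.8 -213.9  193.6] yaw 6.22 tilt [-1.8e-03  7.0e-04 -1.0e+00] shift cm [ -1.048 -37.729   0.394] then turn z 5.62 w 45.2 F [ 0.4  0.2 -0.2]
```

Request:
play_rows(plan="4 0 0 0 0 0 2.8;4 0 0 0 0 0 2.8;4 -0.3 -2 0 0 0 0;4 -0.4 -3.5 0 0 0 0;4 -0.4 -3.5 0 0 0 0;4 -0.4 -3.5 0 0 0 0;4 -0.4 -3.5 0 0 0 0;4 -0.4 -3.5 0 0 0 0;4 -0.4 -3.5 0 0 0 0;4 -0.4 -3.5 0 0 0 0;4 -0.4 -3.5 0 0 0 0;4 -0.4 -3.5 0 0 0 0;4 -0.4 -3 0 0 0 0;4 -0.4 -1.5 0 0 0 0;4 0 0 2 0 0 0;4 0 0 3 0 0 0;4 0 0 3 0 0 0;4 0 0 2 0 0 0;4 0 0 1 0 0 0;4 0 0 0 0 0 0")

```text
t: 7.62
ee_pos: [514.8, 165.1, 84.3]
orientation: [3.141, 0.017, -0.002]
ft_force: [-0.6, -0.1, -0.6]
width: 44.9
```

```bash
python3 - <<'E'
from h import *
im=get_image("top");P=cloud(im)
for n,lo,hi in(("boxes",8,98),("orange",138,195)):
    q=P[(P[...,2]>88)&(P[...,2]<120)&(P[...,1]>lo)&(P[...,1]<hi)&(abs(P[...,0]-515)<80)]
    print(n,len(q),np.percentile(q,[2,50,98],axis=0).round(1).tolist())
cv2.imwrite("pics/t2.png",cv2.resize(im["pixels"][165:280,140:440],None,fx=2.6,fy=2.6)[...,::-1])
im=get_image("wrist");save(im,"w2.png")
to(514.5,165,67,0.5)
E
```

```text
boxes 1381 [[460.8, 9.9, 95.8], [512.9, 49.0, 100.4], [567.3, 92.4, 103.9]]
orange 25 [[462.3, 142.5, 88.9], [559.7, 143.7, 99.3], [568.0, 149.7, 119.3]]
t 7.72 at [515.7 165.4  85.3] yaw 0.62 tilt [ 9.e-04  3.e-04 -1.e+00] shift cm [-0.126  0.04   1.83 ] then turn z 0.12 w 45.2 F [-0.  -0.6 -0.5]
```

View pics/w2.png

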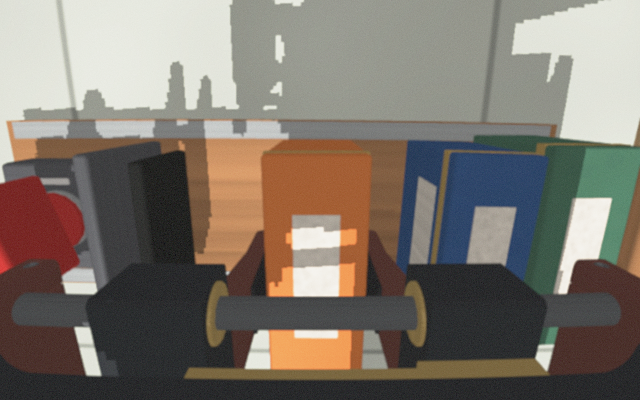

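The wrist view shows the orange box (315,230) upright between the black presser (165,210) and the blue box (480,210), with clearance each side. Lowering slowly.

Request:
play_rows(plan="4 -0.1 0 0.5 0 0 0;4 0 0 0.5 0 0 0;4 0 0 0.3 0 0 0;4 0 0 0.2 0 0 0;4 0 0 0.1 0 0 0;4 0 0 0.1 0 0 0;4 0 0 0 0 0 0")

```text
t: 8.6
ee_pos: [514.3, 165.3, 67.7]
orientation: [3.142, 0.017, -0.0]
ft_force: [0.5, 0.1, 0.2]
width: 45.0
```

Request:
play_rows(plan="4 0 0 0.1 0 0 0;4 0 0 0.05 0 0 0;4 0 0 0 0 0 0")

```text
t: 8.98
ee_pos: [514.4, 165.3, 66.4]
orientation: [-3.142, -0.017, -0.0]
ft_force: [-1.1, -0.8, 1.3]
width: 45.3
```

Request:
play_rows(plan="4 0 0 0.05 0 0 0;4 0 0 0.05 0 0 0;4 0 0 0 0 0 0")

```text
t: 9.35
ee_pos: [514.4, 165.2, 66.3]
orientation: [-3.141, -0.017, -0.0]
ft_force: [-4.3, -2.1, 12.9]
width: 45.0
```

Contact. I ease off half a millimetre, then release and rise.

Request:
play_rows(plan="4 0 0 -0.07 0 0 0;4.8 0 0 0 0 0 0;5.5 0 0 0 0 0 0;6.2 0 0 0 0 0 0;6.2 0 0 0 0 0 0;6.2 0 0 -0.5 0 0 0;6.2 0 0 -1.5 0 0 0;6.2 0 0 -2.5 0 0 0;6.2 0 0 -3 0 0 0;6.2 0 0 -3 0 0 0;6.2 0 0 -1.5 0 0 0;6.2 0 0 0 0 0 0")

```text
t: 10.85
ee_pos: [515.0, 165.5, 187.2]
orientation: [-3.141, -0.017, -0.004]
ft_force: [-0.2, -0.8, 0.3]
width: 62.1
```

```bash
python3 - <<'E'
from h import *
im=get_image("wrist");P=cloud(im);hsv=cv2.cvtColor(im["pixels"],cv2.COLOR_RGB2HSV)
save(im,"w3.png")
def rect(n,k):
    q=P[k]
    if len(q)<9: print(n,len(q));return
    print(n,len(q),np.median(q[:,2]).round(1),cv2.minAreaRect(q[:,:2].astype(np.float32)),"y",np.percentile(q[:,1],[1,99]).round(1))
Z,Y,X=P[...,2],P[...,1],P[...,0]
top=(Z>95)&(Z<104)&(abs(X-515)<70)
rect("orange",top&(Y>130)&(Y<200))
rect("blue",top&(Y>52)&(Y<115)&(hsv[...,0]>95))
rect("green",top&(Y>0)&(Y<60))
rect("steel",(Z>85)&(Z<98)&(abs(X-515)<70)&(Y>225)&(Y<300))
rect("knob",(Z>88)&(Z<102)&((hsv[...,0]<6)|(hsv[...,0]>174))&(hsv[...,1]>120)&(Y>290)&(Y<390))
im=get_image("top");P=cloud(im);hsv=cv2.cvtColor(im["pixels"],cv2.COLOR_RGB2HSV)
Z,Y,X=P[...,2],P[...,1],P[...,0]
rect("knobT",(Z>90)&(Z<104)&((hsv[...,0]<6)|(hsv[...,0]>174))&(hsv[...,1]>120)&(Y>290)&(Y<390))
rect("footT",(Z>36)&(Z<52)&(abs(X-515)<70)&(Y>282)&(Y<390))
rect("pressT",(Z>70)&(Z<98)&(abs(X-515)<70)&(Y>225)&(Y<300))
to(514.5,330,170,15.7)
E
```

```text
orange 7321 98.6 ((513.9884643554688, 165.5757598876953), (109.91439819335938, 45.17942428588867), 0.4840672016143799) y [143.6 187.6]
blue 4940 98.5 ((513.6461791992188, 80.2082290649414), (45.521888732910156, 109.90079498291016), 89.1044921875) y [ 58.1 102.3]
green 8971 98.6 ((518.80078125, 30.01225471496582), (59.957603454589844, 110.21987915039062), 89.99185943603516) y [ 0.7 59.4]
steel 2332 91.2 ((516.642333984375, 268.9393615722656), (99.62356567382812, 30.23162841796875), 0.12820859253406525) y [254.6 283.5]
knob 1331 95.9 ((516.7456665039062, 337.1557312011719), (62.15760803222656, 14.321399688720703), 15.338248252868652) y [324.3 349.1]
knobT 38 97.1 ((493.04132080078125, 329.90655517578125), (17.913328170776367, 12.838136672973633), 5.335046768188477) y [323.3 336.1]
footT 99 44.6 ((491.56695556640625, 329.8922119140625), (22.517261505126953, 57.91886520385742), 7.863921165466309) y [301.7 358.2]
pressT 19 87.8 ((491.1233825683594, 267.9599304199219), (29.39617919921875, 7.705278396606445), 87.71477508544922) y [253.3 282.5]
t 10.95 at [513.9 165.1 185.3] yaw 0.62 tilt [-9.e-04 -3.e-04 -1.e+00] shift cm [  0.242 -16.487   1.524] then turn z -15.08 w 61.6 F [ 0.6  0.7 -0.8]
```

View pics/w3.png

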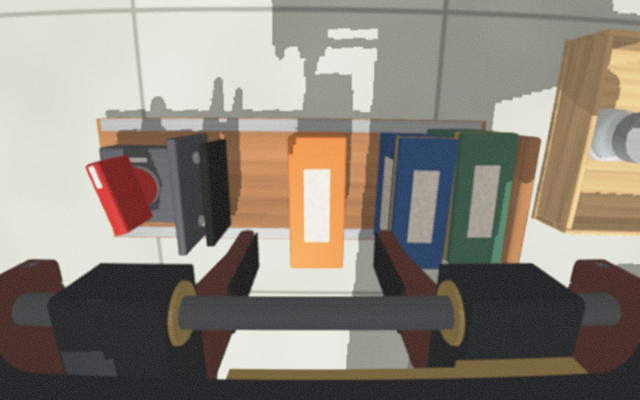

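The orange box stands upright on the board (top z 98.6) at x=514.0, yaw 0.5°, against blue's x=513.6. The knob is seen at (120,195), world (516.7,337), yaw 15.3°. Going to the knob.

Request:
play_rows(plan="4.5 0 0 0 0 0 -7.3;4.5 0 0 0 0 0 -7.4;4.5 0.6 -2.1 0 0 0 0;4.5 1 -3.5 0 0 0 0;4.5 1 -3.5 0 0 0 0;4.5 1 -3.5 0 0 0 0;4.5 0.8 -2.9 0 0 0 0;4.5 0.3 -1 2 0 0 0;4.5 0 0 3 0 0 0;4.5 0 0 1 0 0 0;4.5 0 0 0 0 0 0")

```text
t: 12.32
ee_pos: [515.4, 335.7, 124.3]
orientation: [3.112, 0.417, -0.005]
ft_force: [0.4, -0.5, -0.3]
width: 44.6
```

```bash
python3 - <<'E'
from h import *
to(516,337,64,15.5)
im=get_image("wrist");P=cloud(im);hsv=cv2.cvtColor(im["pixels"],cv2.COLOR_RGB2HSV)
q=P[(P[...,2]>92)&(P[...,2]<102)&((hsv[...,0]<6)|(hsv[...,0]>174))&(hsv[...,1]>120)]
print(len(q),np.median(q[:,2]),cv2.minAreaRect(q[:,:2].astype(np.float32)))
E
```

```text
t 12.32 at [515.4 335.7 124.3] yaw 15.28 tilt [-0.0027 -0.0018 -1.    ] shift cm [ 0.115 -0.119  6.026] then turn z -0.22 w 44.6 F [ 0.4 -0.5 -0.3]
1806 96.19248399551418 ((553.0899658203125, 251.06613159179688), (62.59267044067383, 207.62750244140625), 22.205358505249023)
```

Request:
play_rows(plan="4.5 0.1 -0.1 1.5 0 0 0;4.5 0 0 2 0 0 0;4.5 0 0 1.5 0 0 0;4.5 0 0 1 0 0 0;4.5 0 0 0 0 0 0;0.5 0 0 0 0 0 0;0.5 0 0 0 0 0 0;0.5 0 0 0 0 0 0;0.5 0 0 0 0 0 0;0.5 0 0 0 0 0 0;0.5 0 0 0 0 0 0")

```text
t: 13.75
ee_pos: [517.1, 338.2, 66.3]
orientation: [-3.113, -0.419, -0.001]
ft_force: [-0.5, -0.5, 4.3]
width: 13.9
```

Request:
play_rows(plan="0.5 0 0 0 0 0 -4;0.5 0 0 0 0 0 -8;0.5 0 0 0 0 0 -8;0.5 0 0 0 0 0 -8;0.5 0 0 0 0 0 -8;0.5 0 0 0 0 0 -8;0.5 0 0 0 0 0 -8;0.5 0 0 0 0 0 -8;0.5 0 0 0 0 0 -8;0.5 0 0 0 0 0 -8;0.5 0 0 0 0 0 -6;0.5 0 0 0 0 0 -3;0.5 0 0 0 0 0 0")

```text
t: 15.38
ee_pos: [517.2, 338.1, 66.2]
orientation: [2.013, 2.411, 0.001]
ft_force: [0.4, -1.2, 4.6]
width: 13.5
```

```bash
python3 - <<'E'
from h import *
to(516,217,66,15.5); print(get_obs()["moment"])
im=get_image("scene");cv2.imwrite("pics/s4.png",cv2.resize(im["pixels"][150:390,290:520],None,fx=2.4,fy=2.4)[...,::-1])
E
```

```text
t 15.38 at [517.2 338.1  66.2] yaw 100.29 tilt [ 7.e-04  3.e-04 -1.e+00] shift cm [-11.896  -2.28    0.016] then turn z 84.79 w 13.5 F [ 0.4 -1.2  4.6]
[-0.21321996 -0.16906327  0.14657429]
```

View pics/s4.png

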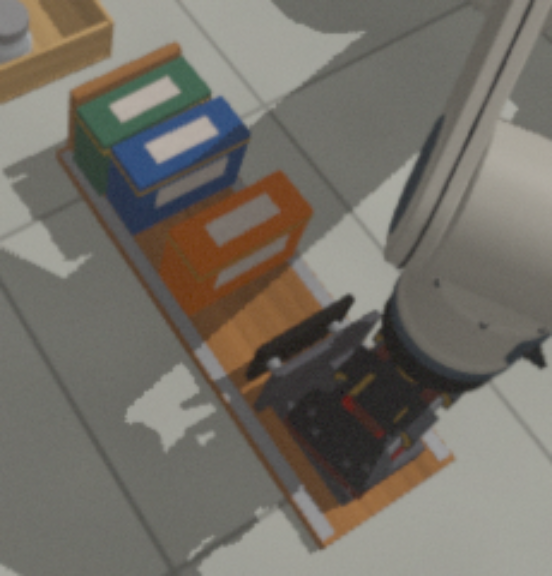

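The scene crop shows the gripper on the knob (350,420) and the three boxes upright with a gap to the presser. Sliding toward -y.

Request:
play_rows(plan="0.5 -0.5 -0.09 0 0 0 0;0.5 -1 -0.18 0 0 0 0;0.5 -1 -0.18 0 0 0 0;0.5 -1 -0.18 0 0 0 0;0.5 -0.5 -0.09 0 0 0 0;0.5 -0.5 -0.09 0 0 0 0")

```text
t: 16.18
ee_pos: [517.3, 291.8, 66.2]
orientation: [2.013, 2.411, 0.001]
ft_force: [-0.4, 2.4, 5.5]
width: 13.5
```

```bash
python3 - <<'E'
from h import *
to(517,217,66,100.3)
im=get_image("wrist");P=cloud(im);save(im,"w5.png")
im=get_image("scene");P=cloud(im)
q=P[(P[...,2]>70)&(P[...,2]<97)&(abs(P[...,0]-515)<60)&(P[...,1]>193)&(P[...,1]<260)]
print(len(q),np.percentile(q[:,1],[1,5,50,95,99]).round(1))
E
```

```text
t 16.18 at [517.3 291.8  66.2] yaw 100.28 tilt [ 8.e-04  5.e-04 -1.e+00] shift cm [-7.354 -1.36   0.015] then turn z -0.02 w 13.5 F [-0.4  2.4  5.5]
635 [206.7 208.1 229.6 236.9 237.1]
```

Request:
play_rows(plan="0.5 -0.5 -0.09 0 0 0 0;0.5 -0.5 -0.09 0 0 0 0;0.5 -0.4 -0.07 0 0 0 0;0.5 -0.4 -0.07 0 0 0 0;0.5 -0.4 -0.07 0 0 0 0;0.5 -0.4 -0.07 0 0 0 0;0.5 -0.4 -0.07 0 0 0 0;0.5 -0.4 -0.07 0 0 0 0;0.5 -0.4 -0.07 0 0 0 0;0.5 -0.4 -0.07 0 0 0 0;0.5 -0.4 -0.07 0 0 0 0;0.5 -0.4 -0.07 0 0 0 0;0.5 -0.4 -0.07 0 0 0 0;0.5 -0.4 -0.07 0 0 0 0;0.5 0 0 0 0 0 0")

```text
t: 18.15
ee_pos: [517.4, 232.7, 66.2]
orientation: [2.013, 2.411, 0.0]
ft_force: [1.4, 0.3, 5.7]
width: 14.1
```

```bash
python3 - <<'E'
from h import *
to(517,217,66,100.3)
im=get_image("scene");cv2.imwrite("pics/s6.png",cv2.resize(im["pixels"][150:390,290:520],None,fx=2.4,fy=2.4)[...,::-1])
E
```

```text
t 18.15 at [517.4 232.7  66.2] yaw 100.29 tilt [ 3.e-04 -2.e-04 -1.e+00] shift cm [-1.537 -0.315  0.016] then turn z -0.01 w 14.1 F [1.4 0.3 5.7]
```

View pics/s6.png

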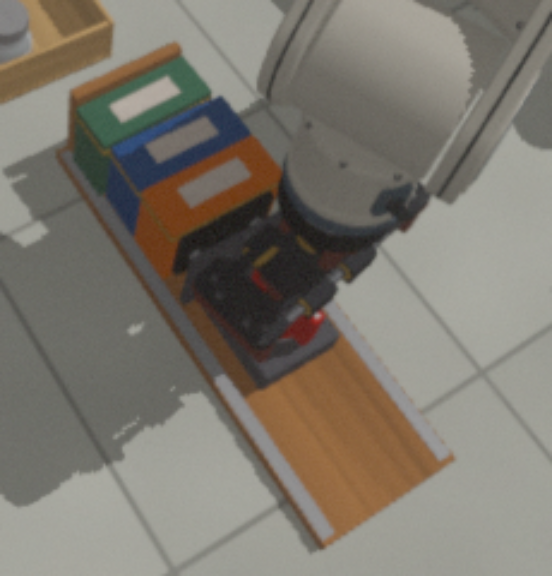

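The row is nearly closed with the boxes upright and in line (orange touching blue, presser on orange). Now small steps, watching the force.

Request:
play_rows(plan="0.5 -0.2 -0.04 0 0 0 0;0.5 -0.2 -0.04 0 0 0 0;0.5 -0.2 -0.03 0 0 0 0")

```text
t: 18.58
ee_pos: [517.4, 227.1, 66.2]
orientation: [2.014, 2.412, 0.001]
ft_force: [-0.4, 3.8, 5.7]
width: 14.0
```

Request:
play_rows(plan="0.5 -0.15 -0.03 0 0 0 0;0.5 -0.15 -0.03 0 0 0 0")

```text
t: 18.82
ee_pos: [517.4, 224.2, 66.2]
orientation: [2.013, 2.412, 0.002]
ft_force: [0.1, 4.2, 5.1]
width: 14.0
```

Request:
play_rows(plan="0.5 -0.1 -0.02 0 0 0 0;0.5 -0.1 -0.02 0 0 0 0")

```text
t: 19.08
ee_pos: [517.4, 222.2, 66.2]
orientation: [2.013, 2.412, 0.002]
ft_force: [0.3, 3.4, 4.9]
width: 14.0
```

Request:
play_rows(plan="0.5 -0.1 -0.02 0 0 0 0;0.5 -0.1 -0.02 0 0 0 0")

```text
t: 19.32
ee_pos: [517.4, 220.5, 66.2]
orientation: [-2.014, -2.411, -0.002]
ft_force: [0.3, 6.2, 4.3]
width: 13.9
```

Request:
play_rows(plan="0.5 -0.1 -0.02 0 0 0 0;0.5 -0.1 -0.02 0 0 0 0")

```text
t: 19.58
ee_pos: [517.4, 218.9, 66.2]
orientation: [-2.014, -2.411, -0.003]
ft_force: [-0.1, 9.4, 5.3]
width: 13.7
```

Request:
play_rows(plan="0.5 -0.1 -0.02 0 0 0 0;0.5 -0.1 -0.02 0 0 0 0;0.5 0 0 0 0 0 0")

```text
t: 19.95
ee_pos: [517.4, 217.2, 66.2]
orientation: [-2.014, -2.411, -0.004]
ft_force: [-0.2, 8.9, 3.4]
width: 13.7
```

```bash
python3 - <<'E'
from h import *
to(517,217,66,15.5)
im=get_image("wrist");save(im,"w7.png");P=cloud(im);hsv=cv2.cvtColor(im["pixels"],cv2.COLOR_RGB2HSV)
Z,Y,X=P[...,2],P[...,1],P[...,0]
for n,k in(("steel",(Z>88)&(Z<97)&(abs(X-515)<60)&(Y>130)&(Y<190)),("blk",(Z>70)&(Z<97)&(abs(X-515)<60)&(Y>143)&(Y<190)&(hsv[...,2]<70)),("or",(Z>96)&(Z<102)&(Y>80)&(Y<150))):
    q=P[k]; print(n,len(q), np.percentile(q[:,1],[1,5,50,95,99]).round(1) if len(q) else "")
E
```

```text
t 19.95 at [517.4 217.2  66.2] yaw 100.26 tilt [ 0.0012  0.0023 -1.    ] shift cm [-0.014 -0.041  0.02 ] then turn z 84.76 w 13.7 F [-0.2  8.9  3.4]
steel 338 [162.8 163.1 164.  189.4 189.7]
blk 1300 [162.5 162.9 163.7 164.4 164.7]
or 0
```

View pics/w7.png

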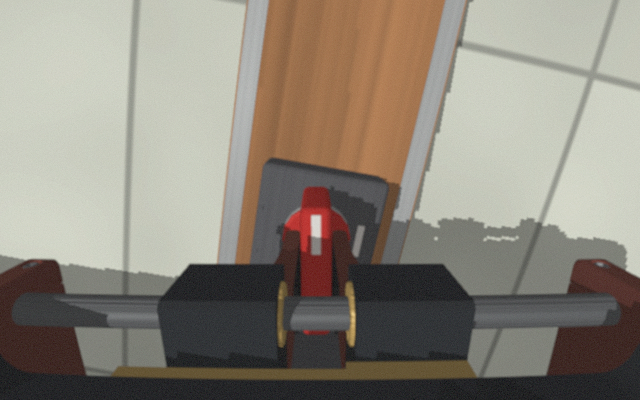

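The plate's rear face is at y≈163.7 (it moved about 120 mm with the tool). That puts the rubber about 6 mm in, and 9–11 N of force agrees. Now tightening clockwise.

Request:
play_rows(plan="0.5 0 0 0 0 0 4;0.5 0 0 0 0 0 8;0.5 0 0 0 0 0 8;0.5 0 0 0 0 0 8;0.5 0 0 0 0 0 8;0.5 0 0 0 0 0 8;0.5 0 0 0 0 0 8;0.5 0 0 0 0 0 8;0.5 0 0 0 0 0 8;0.5 0 0 0 0 0 8;0.5 0 0 0 0 0 8;0.5 0 0 0 0 0 6;0.5 0 0 0 0 0 4;0.5 0 0 0 0 0 2;0.5 0 0 0 0 0 0")

```text
t: 21.88
ee_pos: [517.2, 217.3, 66.3]
orientation: [-3.137, -0.116, -0.002]
ft_force: [-1.7, 10.2, 6.3]
width: 13.9
```

```bash
python3 -c "
from h import *
to(517,217,66,0.3);print(get_obs()['moment'])"
```

```text
t 21.88 at [517.2 217.3  66.3] yaw 4.23 tilt [ 0.001   0.0024 -1.    ] shift cm [-0.026  0.032  0.028] then turn z 3.93 w 13.9 F [-1.7 10.2  6.3]
[ 1.79986603  0.26875448 -0.02893549]
```

Request:
play_rows(plan="0.5 0 0 0 0 0 2;0.5 0 0 0 0 0 1.5;0.5 0 0 0 0 0 0;0.5 0 0 0 0 0 0")

```text
t: 22.38
ee_pos: [517.2, 217.4, 66.3]
orientation: [-3.139, -0.021, -0.002]
ft_force: [-1.6, 10.2, 5.1]
width: 13.4
```

```bash
python3 -c "
from h import *
to(517,217,66,0.3);print(get_obs()['moment'])"
```

```text
t 22.38 at [517.2 217.4  66.3] yaw 0.75 tilt [ 0.001   0.0025 -1.    ] shift cm [-0.024  0.035  0.03 ] then turn z 0.45 w 13.4 F [-1.6 10.2  5.1]
[1.85987225 0.30002892 0.04386236]
```

Request:
play_rows(plan="2 0 0 0 0 0 0;3 0 0 0 0 0 0;4 0 0 0 0 0 0;4 0 0 0 0 0 0;4 0 0 -0.5 0 0 0;4 0 0 -1.5 0 0 0;4 0 0 -3 0 0 0;4 0 0 -3 0 0 0;4 0 0 -3 0 0 0;4 0 0 -2 0 0 0;4 0 0 0 0 0 0")

```text
t: 23.75
ee_pos: [518.2, 216.6, 198.4]
orientation: [-3.14, -0.023, -0.007]
ft_force: [0.2, -0.6, -0.2]
width: 40.1
```

```bash
python3 - <<'E'
from h import *
to(517,217,66,0.3)
im=get_image("wrist");save(im,"w8.png");P=cloud(im);hsv=cv2.cvtColor(im["pixels"],cv2.COLOR_RGB2HSV)
Z,Y,X=P[...,2],P[...,1],P[...,0];red=((hsv[...,0]<6)|(hsv[...,0]>174))&(hsv[...,1]>120)
B=abs(X-515)<70
def rect(n,k):
    q=P[k]
    if len(q)<9: print(n,len(q));return
    r=cv2.minAreaRect(q[:,:2].astype(np.float32))
    print(n,len(q),np.median(q[:,2]).round(1),np.round(r[0],1),np.round(r[1],1),round(r[2],2),"y",np.percentile(q[:,1],[1,99]).round(1))
h=hsv[...,0]
rect("knob",(Z>90)&(Z<102)&red&(Y>190)&(Y<250)&B)
rect("plate",(Z>88)&(Z<97)&B&(Y>144)&(Y<190)&~red)
rect("rub",(Z>78)&(Z<88.5)&B&(Y>138)&(Y<157))
rect("orange",(Z>95)&(Z<102)&B&(Y>85)&(Y<150)&(h<20))
rect("blue",(Z>95)&(Z<102)&B&(Y>40)&(Y<105)&(h>100)&(h<130))
rect("green",(Z>95)&(Z<102)&B&(Y>-10)&(Y<60)&(h>55)&(h<95))
E
```

```text
t 23.75 at [518.2 216.6 198.4] yaw 0.82 tilt [ 0.0043  0.0017 -1.    ] shift cm [-0.181 -0.018 13.24 ] then turn z 0.52 w 40.1 F [ 0.2 -0.6 -0.2]
knob 998 96.2 [517.4 218.5] [63.1 13.5] 1.07 y [211.5 225.5]
plate 1088 94.2 [517.5 160.3] [97.6  8.5] 0.13 y [156.4 164.4]
rub 1229 85.6 [513.9 144. ] [  9.1 108.4] 89.87 y [139.8 148.3]
orange 6140 98.6 [515.3 117.3] [106.1  46. ] 0.07 y [ 95.7 139.9]
blue 4566 98.5 [514.8  72.5] [ 45.9 109. ] 89.56 y [50.7 94.3]
green 4401 98.4 [516.3  27.8] [113.   45.9] 0.31 y [ 6.3 49.9]
```

View pics/w8.png

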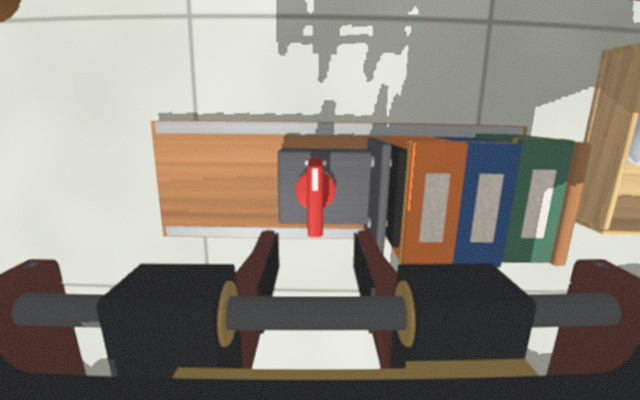

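The knob (315,195) is at yaw about 1° (fully tight). The three boxes are upright and tight in line against the wall, and the rubber is about 5 mm in with its front on the orange box. The arm is clear, so I wait a second, recheck the bookend and hand in.

Request:
play_rows(plan="4 0 0 0 0 0 0;4 0 0 0 0 0 0;4 0 0 0 0 0 0;4 0 0 0 0 0 0;4 0 0 0 0 0 0;4 0 0 0 0 0 0;4 0 0 0 0 0 0;4 0 0 0 0 0 0")

```text
t: 24.8
ee_pos: [517.0, 216.1, 195.9]
orientation: [-3.142, -0.022, -0.0]
ft_force: [-0.0, 0.7, 1.5]
width: 39.7
```

```bash
python3 - <<'E'
from h import *
im=get_image("wrist");P=cloud(im);Z,Y,X=P[...,2],P[...,1],P[...,0]
q=P[(Z>88)&(Z<97)&(abs(X-515)<70)&(Y>144)&(Y<190)];print("plate y",np.percentile(q[:,1],[1,99]).round(1))
P=cloud(get_image("top"));Z,Y,X=P[...,2],P[...,1],P[...,0]
q=P[(Z>72)&(Z<90)&(abs(X-571)<35)&(abs(Y+120)<35)];print("jar",q.mean(0).round(1))
print(close_job())
E
```

```text
plate y [156.3 164.4]
jar [ 570.2 -119.6   81.7]
the job is handed in; nothing more can be done
None
```

The orange box is in the rack between the blue box and the bookend, the row is closed, and the knob is tight. I handed the job in at about 25 s with the arm clear of everything.

**What I did:** I set the orange box on the board and loosened the knob to about 1.75 rad. I slid the bookend about 119 mm until it pushed back with 9–10 N, then tightened the knob and let go.

**Last checks:**
- **Row:** all three boxes stand upright, their centres within about 1.5 mm in x, and touch each other.
- **Knob:** it reads about 1° from the rack's x axis, so it is fully tight.
- **Bookend:** it did not move during a one-second wait after release.
- **Jar:** it is where it started. I did not measure the mugs and glass again, but the arm never went near them.

**Where the checks disagree:** the images put the rubber plate 4–6 mm in, while the force suggests 5–6 mm. It is therefore probably slightly under the exact half-way point of 6 mm. The box touched down with a brief push of about 13 N, which I eased off before releasing.

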